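# Clip the relay module onto the mounting rail

## Robot

A 6-joint arm with a two-finger parallel gripper is mounted at the origin on a cart in front of the work surface, level with it; the furniture and walls round the work are solid. World frame = base frame: x ahead of the robot, y to its left, z up, the work surface at z = 0. Lengths are in m, angles in degrees, forces in N, time in s.
With the tool pointing down it reaches from about 0.425 to 0.95 m from the base axis. Payload 3.5 kg.
Tool frame: the origin (TCP) lies at the very end of the fingers, on their centre line; the grasp point (between the pads) lies manip.grip_depth behind it (manip.grip_depth is the distance from the TCP to the grasp point, in m); z points along the fingers, y is the line along which they close (so a half turn about z gives the same grasp; the last joint's range is limited). The gripper opens to 85 mm and grips with 20 to 120 N. Pads are 22 mm wide; open, the fingers measure 114 mm over their backs; the gripper's body (76 mm by 85 mm) begins 54 mm behind the grasp point. The pads swing forward as they close: fully open they stand 13 mm farther back than shut.
Start: joints at [58.327, 16.404, 90.338, -0, 73.258, -8.594], TCP at [0.265, 0.621, 0.197] pointing down, gripper open.
Joint ranges: [-158.93, 158.93], [-51.34, 127.21], [12.03, 142.37], [-87.48, 267.48], [13.55, 161.25], [-162.69, 162.69]. Speed limits (degrees/s): [159.86, 159.86, 180, 180, 180, 180].

## Interface

Orientations are given as [roll, pitch, yaw] about the fixed x, y, z axes, in that order (R = Rz(yaw) Ry(pitch) Rx(roll)).
In Python, from workcell import manip gives the robot as it stands.
- The arm moves only by the tool servo_tool, never from a script. Its argument "series" is a list of rows, each an object with "linear": the shift along the tool's x, y, z in mm, a list of three; "twist": the turn about the tool's z in rad; "hand": the closure, from 0 (fully open) to 1 (shut). A call has 1 to 5 rows; each row shifts and turns the commanded pose from where the row before left it, along the tool's axes as they then stand; what a row does not reach is not made up. A row lasts 1/12 s, in which the tool goes at most 41.7 mm and 7.16 degrees, less where a joint would pass 70% of its speed; a pose out of reach is approached as far as the arm can. A call is refused whole if a number of a shift passes 41.7 or a number of a turn 0.125, either way. A call with a gripper value outside its range is refused whole. The fingers move at their own pace and stop on an object; "grip_force" is the grip in N (left out, the last holds). Time passes only in rows, so rows that do not move let the fingers close. It gives the time, the measured TCP pose, the force, the opening and the grip force at its end, in the units of the state.
- manip.get_obs(): the state, without advancing time (a new reading comes with each control period).
- manip.capture(name): name is "scene" or "top" or "wrist"; returns a dict with "color" (480x640x3 uint8, red, green, blue), "fx", "fy", "cx", "cy" (pixels), "R" (3x3) and "t" (3): a world point X has camera coordinates R X + t. Camera axes: x right, y down, z forward; pixel columns grow to the right and rows downward; lengths in m; the calibration is good to about 2 mm. The wrist camera is an equidistant fisheye: a pixel r from the principal point sees the ray r / f radians off the axis. A picture is of the moment at which its call begins. There is no depth.
- manip.sign_off(): hands the job in; it is judged then, once.
The state is a dict: "time_s": time; "joint_pos": joint angles; "joint_vel": joint speeds; "effort": joint torques, N m; "position": TCP position; "ee_rot": TCP orientation; "force": force on the tool from outside, world axes, zero at the start; "moment": the same for the moment, N m; "opening": finger opening in m; "grasp_force": force on a finger pad.
Only numpy, scipy, OpenCV 4.12 (cv2) and the standard library are available. Lean on these libraries where they do the work, as an engineer would, in place of code of your own. Each camera call takes 0.05 s, during which the arm holds its last target. There are 200 camera calls.

## Task

Pick up the black relay module and clip it onto the free stretch of the steel rail on the white mounting plate: hook its fixed lip under the rail's edge nearer the robot while the module leans back, then rock it down until its sprung foot clicks under the far edge and it sits level and fully home. The rail was packed up and screwed down by eye, so its exact height and line on the plate must be felt for; never force it, and leave the other things on the bench where they are.

Things in the scene. Friction and masses are not known exactly. Their poses are not given: they have to be found in the camera images.
- module_mid (a point): Centre of the loose black relay module standing on the bench, 39 mm above its underside. 78 mm tall, 36 mm wide along its y (grip it across this), 60 mm along x (-30 to +30; above 50 mm height a nose, x -20 to +20); about 0.2 kg. Axes: x from lip side to foot side (away from the robot once mounted), y along the rail, z up. Mounted home it is 27 mm above the rail's top.
- module: The same module; origin at the centre of its underside, same axes. Underside, z from the origin: at the -x side a full-width leg, x -28 to -18.5 mm, z 0 to 12; it carries the lip. At the +x side two short legs (x 21 to 30 mm) with the grey sprung foot between them. To go on it must lean back, lip side low, by 20 to 28 degrees; then the foot is still clear of the rail.
- module_seat (a point): Centre of the flat seat of the module, 12 mm above its underside, between the legs (x -18.5 to +21 mm). It lies on the rail's top once mounted.
- module_lip (a point): Upper edge of the tip of the module's fixed lip, mid-width, at x = -14.5 mm, 6.5 mm above its underside. The lip points to +x: x -18.5 to -14.5 mm, z 0 to 6.5 mm. Between lip and seat is a slot 5.5 mm high and 4 mm deep for the rail's near edge.
- module_foot (a joint): How far the sprung foot is pushed out (to module +x), m: 0 = sprung in, 0.006 = stop. 22 mm wide; nose reaches in to x = +14.5 mm; flat latching top 8.2 mm above the module's underside; its lower face slopes 39 degrees from vertical. Pressed down on the rail's far edge it gives way 2 to 4 mm (spring 3 N rising to about 7 N), then snaps back under the edge.
- panel: White mounting plate 130 x 220 x 5 mm, fixed on the bench; origin at the centre of its underside, x across the rail (away from the robot), y along it. A steel hat rail, 210 mm long, stands on it along y. On its +y end sits a grey terminal block (y 74 to 100 mm, top about 56 mm above the bench), on its -y end an end clamp (y -102 to -92 mm, top about 40 mm); between them it is free.
- rail_nominal (a point): Fixed point of the plate 28 mm above its underside, on its centre line, mid free stretch. The real rail differs: its centre line is off this point by an unmeasured amount up to 9 mm along plate x, its top is up to 3 mm higher or lower. Edges 17.5 mm either side of its centre; two flanges 8 mm wide, 3 mm thick, a channel between; under each, room 6 mm inwards and 15 mm down.
- dose_bottle: White dosing bottle, 42 mm across, 86 mm tall, a bystander; origin under its centre.
- tape_roll: Black roll of tape lying flat, 62 mm across, 19 mm high, a bystander; origin under its centre.
- screwdriver: Screwdriver lying beyond the plate, 199 mm long along its y, a bystander; origin under its middle.

How it is judged (in metres and radians):
On the way:
1. the leaning module touches the rail with its lip below the rail's near edge and reaching under it (angle between module's own z axis and vertical above 0.1 rad and contact force between module and panel above 0.3 N and z of module_lip in the frame of panel below 0.0285 m and x of module_lip in the frame of panel between -0.0265 and 0.003 m), for 0.1 s.
At the end, for the whole second after the job is handed in: Module released and at rest on the free stretch of the rail, lip towards the robot: level within 0.05 rad, square to the rail within 0.06 rad, its centre 50.5 to 59.5 mm above the plate's underside and within 13 mm of the plate's centre line, foot sprung back to under 1.5 mm (angle between module's own z axis and vertical below 0.05 rad and angle between the x axis of module and the x axis of panel, either way round below 0.06 rad and z of module_mid in the frame of panel between 0.0505 and 0.0595 m and x of module_mid in the frame of panel between -0.013 and 0.013 m and x of module_lip in the frame of panel below 0 m and y of module_mid in the frame of panel between -0.078 and 0.058 m and value of joint module_foot below 0.0015 m and linear speed of module below 0.02 m/s); the robot touches nothing.
It fails at once if the module is forced against the rail or plate with more than 35 N (contact force between module and panel above 35 N).
It fails at once if the gripper or arm strikes the rail or plate with more than 25 N (contact force between the arm and panel above 25 N).
It fails at once if a bystander is moved by more than 20 mm (distance of any of dose_bottle, tape_roll, screwdriver from where it was at the start of the episode above 0.02 m).
It also fails if it takes over 54 s, if anything falls off the work surface, if the arm or the gripper's body presses on something with over 40 N, if the wrist force passes 120 N, or if a joint passes its speed limit or range.

## Working session

There is one attempt and no reset: what is moved stays moved. The work goes in short steps, Python scripts to look and compute and a tool call to move; the robot and the scene stay as the last step left them, time stands still between calls to the robot, and variables do not carry over. Pictures are saved under pics/ and viewed, at most 10 in all, crops included, and the job is handed in when it is done.

Besides the shell and the picture viewer there is one more tool, called after "Emit:" by a JSON object that holds its "api" and its "payload", one argument or row to a line. servo_tool: Moves the arm, as the interface text tells. Its arguments: {"type":"object","properties":{"series":{"type":"array","items":{"type":"object","properties":{"linear":{"type":"array","items":{"type":"number"}},"twist":{"type":"number"},"hand":{"type":"number"}}}},"grip_force":{"type":"number"}},"required":["series"]}

```bash
ls; mkdir -p pics; python3 - <<'E'
from workcell import manip
import cv2,numpy as np,pickle
print({k:np.round(v,4) if not isinstance(v,dict) else v for k,v in manip.get_obs().items()}, manip.grip_depth,[a for a in dir(manip) if a[0]!='_'])
for n in("scene","top","wrist"):
    c=manip.capture(n); pickle.dump(c,open(f'pics/{n}0.pkl','wb')); cv2.imwrite(f'pics/{n}0.png',c["color"][:,:,::-1]); print(n,c["fx"],c["fy"],c["cx"],c["cy"],np.round(c["R"],3).tolist(),np.round(c["t"],3))
E
```

```text
pics
{'time_s': np.float64(0.0), 'joint_pos': array([ 5.83259e+01,  1.64577e+01,  9.04233e+01,  2.00000e-04,
        7.32583e+01, -8.59270e+00]), 'joint_vel': array([ 0.0088,  0.0412,  0.0609,  0.0242,  0.0525, -0.0077]), 'effort': array([ 3.00000e-04, -4.05984e+01, -2.92625e+01, -1.00000e-04,
        5.80000e-03, -0.00000e+00]), 'position': array([0.2642, 0.6203, 0.1951]), 'ee_rot': array([-1.798623e+02, -2.110000e-02,  1.569185e+02]), 'force': array([-0.015 , -0.3342, -0.299 ]), 'moment': array([-0.0125, -0.0003,  0.053 ]), 'grasp_force': np.float64(0.0), 'opening': np.float64(0.0852)} 0.0187 ['IKError', 'capture', 'get_obs', 'grip_depth', 'sign_off']
scene 435.38725675301544 435.38725675301544 327.03730212435704 246.2554862587752 [[0.73, -0.683, -0.018], [-0.336, -0.336, -0.88], [0.595, 0.648, -0.475]] [-0.398  0.25   0.755]
top 474.8981081458094 474.8981081458094 315.32826112823585 239.97527489276663 [[-0.025, -1.0, -0.009], [-0.99, 0.026, -0.141], [0.141, 0.005, -0.99]] [0.028 0.565 1.075]
wrist 371.64829954431775 371.64829954431775 318.33793241389844 235.89523719914334 [[0.392, 0.92, -0.003], [0.881, -0.374, 0.288], [0.264, -0.115, -0.958]] [-0.673 -0.038  0.378]
```

View pics/scene0.png

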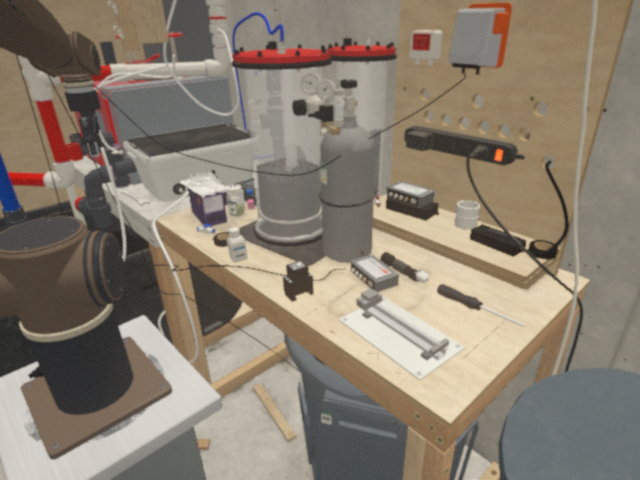

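View pics/top0.png

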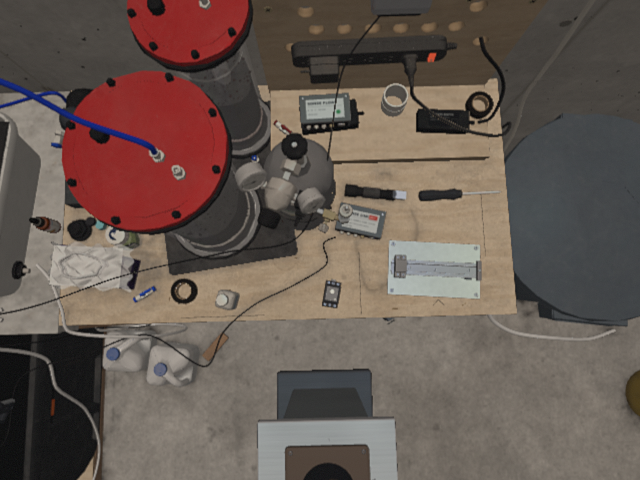

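```bash
cat > h.py <<'E'
import numpy as np,cv2,pickle
def cam(n): return pickle.load(open(f'pics/{n}.pkl','rb'))
def ray(c,u,v):
    a=np.array([(u-c['cx'])/c['fx'],(v-c['cy'])/c['fy']])
    r=np.hypot(*a)
    d=np.array([*a,1.]) if not c.get('fish') else np.array([*(a/max(r,1e-9)*np.sin(r)),np.cos(r)])
    R=np.array(c['R']);return -R.T@np.array(c['t']),R.T@(d/np.linalg.norm(d))
def onz(c,u,v,z):
    o,d=ray(c,u,v);return o+d*(z-o[2])/d[2]
def tri(*obs):
    A=np.zeros((3,3));b=np.zeros(3)
    for c,u,v in obs:
        o,d=ray(c,u,v);P=np.eye(3)-np.outer(d,d);A+=P;b+=P@o
    X=np.linalg.solve(A,b)
    return X,[np.linalg.norm((np.eye(3)-np.outer(d,d))@(X-o))*1000 for o,d in (ray(*q) for q in obs)]
def proj(c,X):
    p=np.array(c['R'])@X+np.array(c['t'])
    if c.get('fish'):
        r=np.hypot(p[0],p[1]);th=np.arctan2(r,p[2]);q=p[:2]/max(r,1e-9)*th
    else:q=p[:2]/p[2]
    return q*[c['fx'],c['fy']]+[c['cx'],c['cy']]
def snap(n,name):
    from workcell import manip
    c=manip.capture(name);c['fish']=name=='wrist'
    pickle.dump(c,open(f'pics/{n}.pkl','wb'));return c
E
python3 - <<'E'
from h import *
t=cam('top0');s=cam('scene0')
print('mod',onz(t,331,292,.078))
for p in [(390,240),(481,243),(479,297),(388,293)]:print(onz(t,*p,.005))
print(onz(t,435,268,.03), onz(t,227,299,.08), onz(t,184,290,.019))
def crop(c,x,y,w,h,k):return cv2.resize(c['color'][y:y+h,x:x+w,::-1],(w*k,h*k),interpolation=cv2.INTER_CUBIC)
a=crop(t,305,270,50,50,6);b=crop(s,268,250,60,60,5);d=crop(t,380,230,110,75,7);
im=np.zeros((600,790,3),np.uint8)
e=crop(s,335,285,130,90,6)[:540]
im[:300,:300]=a;im[300:,:300]=b
d=cv2.resize(d,(490,300));im[:300,300:]=d;im[300:,300:]=cv2.resize(e,(490,300))
cv2.imwrite('pics/crops.png',im)
E
```

```text
mod [ 0.44190303 -0.01901744  0.078     ]
[ 0.56570931 -0.16722955  0.005     ]
[ 0.55265606 -0.38615409  0.005     ]
[ 0.42353793 -0.37184632  0.005     ]
[ 0.4384213  -0.15646989  0.005     ]
[ 0.49322403 -0.26562624  0.03      ] [0.43218128 0.2130667  0.08      ] [0.45723848 0.32665404 0.019     ]
```

View pics/crops.png

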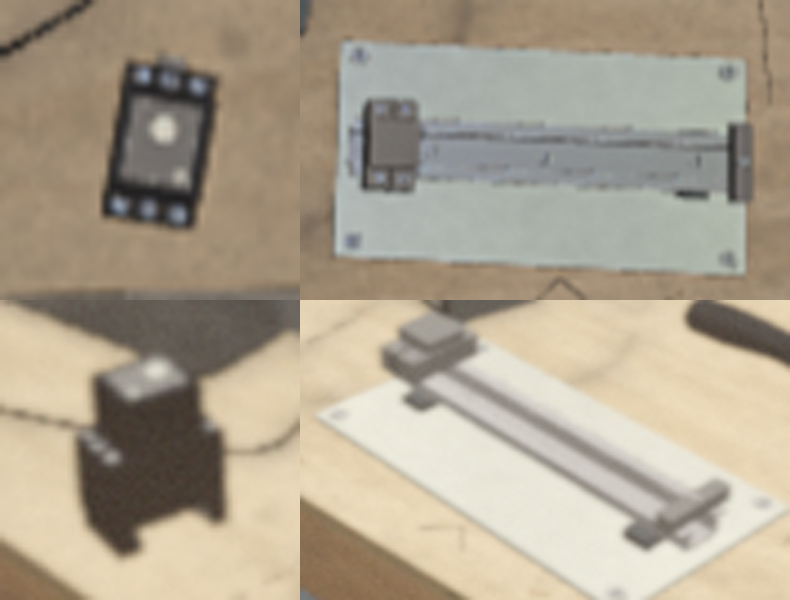

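```bash
python3 - <<'E'
from h import *
t=cam('top0');s=cam('scene0')
T=lambda x,y:(t,305+x/6,270+y/6); S=lambda x,y:(s,268+x/5,250+(y-300)/5)
print('nose',tri(T(160,140),S(147,377)))
a=onz(*T(171,68),.05);b=onz(*T(148,222),.05);print('mod dir',a,b,np.degrees(np.arctan2(*(a-b)[[1,0]])),np.linalg.norm(a-b))
# panel crop scale 110*7->490 : 490/110 ; 75->300: 4
P=lambda x,y:(t,380+(x-300)*110/490,230+y/4)
Q=lambda x,y:(s,335+x_*130/490 if 0 else 335+(x-300)*130/490,285+(y-300)*90/300)
cs=[(343,42),(746,60),(743,273),(335,256)]
C=[onz(*P(*p),.005) for p in cs];c=np.mean(C,0);print(c,[np.round(x,4) for x in C])
for i,j in((0,1),(3,2)):
    d=C[i]-C[j];print('yaw',np.degrees(np.arctan2(-d[0],d[1])),np.linalg.norm(d))
for i,j in((0,3),(1,2)):
    d=C[i]-C[j];print('yawx',np.degrees(np.arctan2(d[1],d[0])),np.linalg.norm(d))
E
```

```text
nose (array([ 0.43858751, -0.02019079,  0.07544216]), [np.float64(0.4904231818519452), np.float64(0.49042318185191214)])
mod dir [ 0.46701614 -0.02617826  0.05      ] [ 0.40885071 -0.01566702  0.05      ] -10.243524033716762 0.05910755884518492
[ 0.4922482 -0.2696828  0.005    ] [array([ 0.5645, -0.1663,  0.005 ]), array([ 0.5479, -0.3837,  0.005 ]), array([ 0.4206, -0.3727,  0.005 ]), array([ 0.4361, -0.156 ,  0.005 ])]
yaw -4.383203359143789 0.21798787235224396
yaw -4.090727168503288 0.21722596611615932
yawx -4.590833162973291 0.12885978767784054
yawx -4.935602683344741 0.12775601655076455
```

Emit:
{"api": "servo_tool", "payload": {
  "series": [
    {"linear": [0,0,0],"twist": -0.115,"hand": 0},
    {"linear": [0,0,0],"twist": -0.114,"hand": 0},
    {"linear": [-19.7,-35.3,0],"twist": 0,"hand": 0},
    {"linear": [-19.7,-35.3,0],"twist": 0,"hand": 0},
    {"linear": [-19.7,-35.3,0],"twist": 0,"hand": 0}
  ],
  "grip_force": 20
}}

```text
time_s: 0.57
position: [0.3042, 0.5052, 0.1956]
ee_rot: [-179.9, -0.0, 170.1]
force: [-0.1, 0.1, 0.6]
opening: 0.0856
grasp_force: 0.0
```

Emit:
{"api": "servo_tool", "payload": {
  "series": [
    {"linear": [-19.7,-35.3,0],"twist": 0,"hand": 0},
    {"linear": [-19.7,-35.3,0],"twist": 0,"hand": 0},
    {"linear": [-19.7,-35.3,0],"twist": 0,"hand": 0},
    {"linear": [-19.7,-35.3,0],"twist": 0,"hand": 0},
    {"linear": [-19.7,-35.3,0],"twist": 0,"hand": 0}
  ]
}}

```text
time_s: 0.98
position: [0.3709, 0.3137, 0.1963]
ee_rot: [-180.0, -0.0, 170.1]
force: [0.3, 0.7, 1.0]
opening: 0.0854
grasp_force: 0.0
```

Emit:
{"api": "servo_tool", "payload": {
  "series": [
    {"linear": [-19.7,-35.3,0],"twist": 0,"hand": 0},
    {"linear": [-19.7,-35.3,0],"twist": 0,"hand": 0},
    {"linear": [-19.7,-35.3,0],"twist": 0,"hand": 0},
    {"linear": [-10.9,-35.4,0],"twist": 0,"hand": 0},
    {"linear": [-10.9,-35.4,0],"twist": 0,"hand": 0}
  ]
}}

```text
time_s: 1.4
position: [0.42, 0.1257, 0.1964]
ee_rot: [-180.0, 0.0, 170.0]
force: [0.1, -0.4, 0.2]
opening: 0.0853
grasp_force: 0.0
```

Emit:
{"api": "servo_tool", "payload": {
  "series": [
    {"linear": [-10.9,-35.4,0],"twist": 0,"hand": 0},
    {"linear": [-10.9,-35.4,0],"twist": 0,"hand": 0},
    {"linear": [-10.9,-35.4,0],"twist": 0,"hand": 0},
    {"linear": [-10.9,-35.4,0],"twist": 0,"hand": 0},
    {"linear": [0,0,0],"twist": 0,"hand": 0}
  ]
}}

```text
time_s: 1.82
position: [0.439, -0.0247, 0.1966]
ee_rot: [-179.9, 0.1, 169.7]
force: [-0.1, 0.7, 0.3]
opening: 0.0854
grasp_force: 0.0
```

```bash
python3 - <<'E'
from h import *
from workcell import manip
c=snap('w1','wrist');cv2.imwrite('pics/w1.png',c['color'][:,:,::-1])
o=manip.get_obs();print(o['time_s'],o['position'],o['ee_rot'],o['force'],o['joint_pos'])
print(proj(c,np.array([.4375,-.0205,.078])))
E
```

```text
1.8667 [ 0.4385665  -0.02213766  0.19641627] [-1.79990415e+02 -1.32376890e-02  1.69697258e+02] [ 0.05276812 -0.23957717 -0.06489605] [-1.61662835e+01 -1.48740570e+01  1.21964788e+02 -1.13893618e-02
  7.29214590e+01 -9.58601968e+01]
[324.09311167 215.13711224]
```

View pics/w1.png

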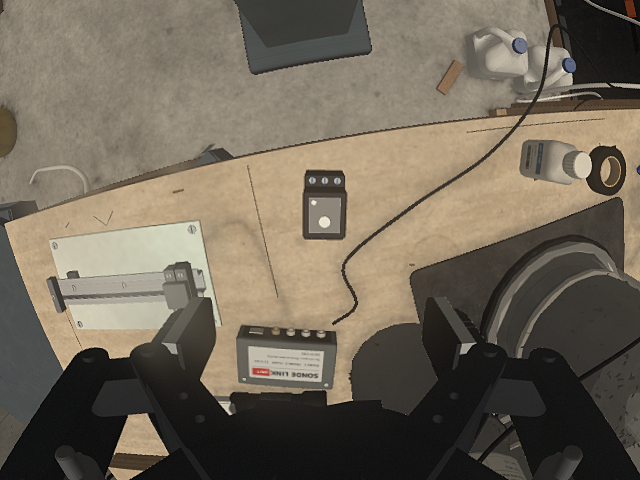

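Emit:
{"api": "servo_tool", "payload": {
  "series": [
    {"linear": [0,0.5,38],"twist": 0,"hand": 0},
    {"linear": [0,0.5,38],"twist": 0,"hand": 0},
    {"linear": [0,0,38],"twist": 0,"hand": 0},
    {"linear": [0,0,30],"twist": 0,"hand": 0.1},
    {"linear": [0,0,10],"twist": 0,"hand": 0.2}
  ]
}}

```text
time_s: 2.28
position: [0.4342, -0.0161, 0.0375]
ee_rot: [179.9, -0.6, 170.1]
force: [-0.1, 0.5, -1.0]
opening: 0.0684
grasp_force: 0.0
```

Emit:
{"api": "servo_tool", "payload": {
  "series": [
    {"linear": [0,0,0],"twist": 0,"hand": 0.4},
    {"linear": [0,0,0],"twist": 0,"hand": 0.5},
    {"linear": [0,0,0],"twist": 0,"hand": 0.6},
    {"linear": [0,0,0],"twist": 0,"hand": 1},
    {"linear": [0,0,0],"twist": 0,"hand": 1}
  ],
  "grip_force": 20
}}

```text
time_s: 2.7
position: [0.4404, -0.0188, 0.0446]
ee_rot: [-180.0, 0.2, 170.1]
force: [0.3, 0.5, 0.0]
opening: 0.0108
grasp_force: 0.0
```

Emit:
{"api": "servo_tool", "payload": {
  "series": [
    {"linear": [0,0,0],"twist": 0,"hand": 1},
    {"linear": [0,0,0],"twist": 0,"hand": 1},
    {"linear": [0,0,0],"twist": 0,"hand": 1}
  ]
}}

```text
time_s: 2.95
position: [0.4393, -0.0187, 0.0433]
ee_rot: [-180.0, 0.1, 170.0]
force: [-1.1, -0.2, 2.6]
opening: 0.0002
grasp_force: 1.1
```

```bash
python3 - <<'E'
from h import *
w=snap('w2','wrist');s=snap('s2','scene')
a=cv2.resize(w['color'][:,:,::-1],(400,300));b=cv2.resize(s['color'][200:350,200:400,::-1],(400,300))
cv2.imwrite('pics/c2.png',np.hstack([a,b]))
E
```

```text
(no output)
```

View pics/c2.png

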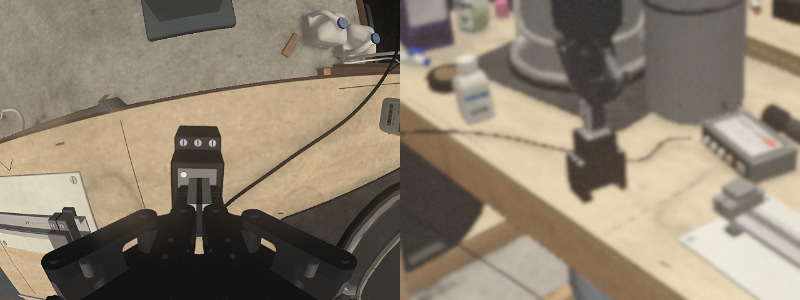

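```bash
python3 - <<'E'
from h import *
from workcell import manip
o=manip.get_obs();print(o['position'],o['force'],o['opening'],o['joint_pos'])
w=cam('w2');s=cam('s2')
ims=[]
for c,(x,y) in((w,(240,180)),(s,(260,230))):
    im=c['color'][:,:,::-1].copy()
    k=4;cr=cv2.resize(im[y:y+100,x:x+100],(400,400),interpolation=cv2.INTER_CUBIC)
    if c is w: cr=cv2.resize(im[y:y+200,x:x+160],(400,400))
    sx=(400/160,2) if c is w else (4,4)
    def dot(X,col):
        p=(proj(c,np.array(X))-[x,y])*sx;cv2.circle(cr,tuple(int(round(v)) for v in p),3,col,-1)
    dot(o['position'],(0,0,255));dot(o['position']+[0,0,.0187],(0,255,0))
    a=np.radians(-10)
    for lx,ly,lz in[(i,j,78) for i in(-20,20) for j in(-18,18)]+[(i,j,0) for i in(-28,30) for j in(-18,18)]:
        X=[.4375+(lx*np.cos(a)-ly*np.sin(a))/1e3,-.0205+(lx*np.sin(a)+ly*np.cos(a))/1e3,lz/1e3];dot(X,(0,255,255) if lz else (255,100,0))
    ims.append(cr)
cv2.imwrite('pics/c3.png',np.hstack(ims))
E
```

```text
[ 0.43924656 -0.01864079  0.04325535] [-0.61091774  0.42175322  3.30678594] 0.00019935730184578648 [-1.56990647e+01 -2.80685800e+00  1.29092022e+02  2.00190855e-03
  5.36527625e+01 -9.57360513e+01]
```

View pics/c3.png

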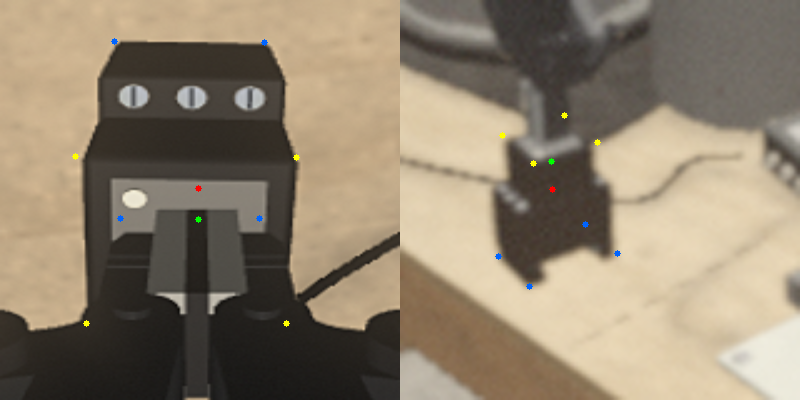

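Emit:
{"api": "servo_tool", "payload": {
  "series": [
    {"linear": [0,0,-5],"twist": 0,"hand": 1},
    {"linear": [0,0,-5],"twist": 0,"hand": 1},
    {"linear": [0,0,0],"twist": 0,"hand": 1},
    {"linear": [0,0,0],"twist": 0,"hand": 1}
  ]
}}

```text
time_s: 3.38
position: [0.439, -0.0186, 0.0529]
ee_rot: [-180.0, 0.0, 170.0]
force: [-0.3, 0.6, -0.3]
opening: -0.0001
grasp_force: 0.0
```

```bash
python3 - <<'E'
from h import *
from workcell import manip
o=manip.get_obs();print(o['position'],o['force'],o['opening'],o['grasp_force'])
snap('w3','wrist');snap('s3','scene');snap('t3','top')
for a,b in(('w2','w3'),('s2','s3')):
    d=cv2.absdiff(cam(a)['color'],cam(b)['color']).max(2)>40
    y,x=np.nonzero(d);print(a,d.sum(),x.min(),x.max(),y.min(),y.max())
w=cam('w3');s=cam('s3')
a=cv2.resize(w['color'][180:380,240:400,::-1],(400,400));b=cv2.resize(s['color'][220:340,250:370,::-1],(400,400),interpolation=cv2.INTER_CUBIC)
cv2.imwrite('pics/c4.png',np.hstack([a,b]))
E
```

```text
[ 0.43898088 -0.01857416  0.05289778] [-0.29302707  0.56624078 -0.30045753] -0.0001391717240806269 0.0
w2 20512 0 639 0 479
s2 1231 4 319 23 265
```

View pics/c4.png

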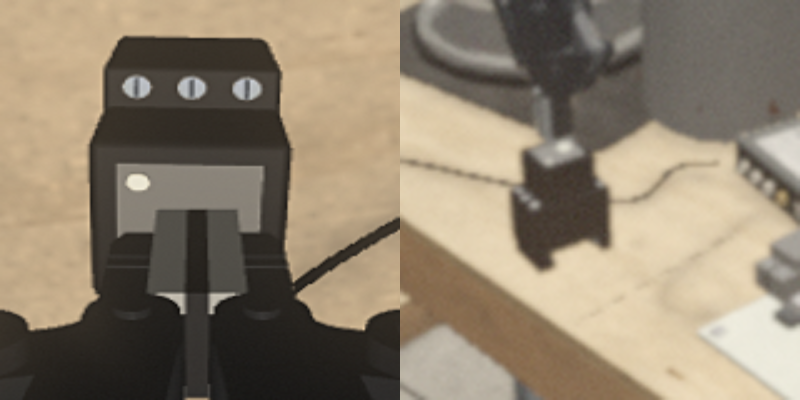

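```bash
python3 - <<'E'
from h import *
w=cam('w3');s=cam('s3')
print(tri((w,318.8,285),(s,296.5,261)))
for z in(.05,.06,.07,.08,.088,.095):
  print(z,[np.round(proj(w,np.array([.439+dx,-.0186-dx*.17,z])),1).tolist() for dx in(-.011,0,.011)],np.round(proj(s,np.array([.439,-.0186,z])),1))
E
```

```text
(array([ 0.43369345, -0.01853791,  0.08600673]), [np.float64(3.367209520932707), np.float64(3.3672095209327124)])
0.05 [[319.0, 251.6], [319.1, 271.9], [319.2, 291.3]] [297.9 274.8]
0.06 [[319.0, 258.5], [319.1, 279.6], [319.2, 299.8]] [297.7 271. ]
0.07 [[319.0, 266.0], [319.1, 288.1], [319.2, 309.0]] [297.4 267.1]
0.08 [[319.0, 274.4], [319.1, 297.5], [319.2, 319.3]] [297.2 263.3]
0.088 [[319.1, 281.9], [319.2, 305.8], [319.3, 328.2]] [297.  260.2]
0.095 [[319.1, 289.1], [319.2, 313.7], [319.3, 336.7]] [296.9 257.4]
```

Emit:
{"api": "servo_tool", "payload": {
  "series": [
    {"linear": [0,0,0],"twist": 0,"hand": 0.2},
    {"linear": [0,0,0],"twist": 0,"hand": 0.1},
    {"linear": [0,0,0],"twist": 0,"hand": 0.1},
    {"linear": [0,0,0],"twist": 0,"hand": 0.1},
    {"linear": [0,2,10],"twist": 0,"hand": 0.1}
  ]
}}

```text
time_s: 3.95
position: [0.4409, -0.0171, 0.044]
ee_rot: [-180.0, 0.3, 170.0]
force: [1.3, 0.3, 0.5]
opening: 0.0601
grasp_force: 0.0
```

Emit:
{"api": "servo_tool", "payload": {
  "series": [
    {"linear": [0,-2,15],"twist": 0,"hand": 0.1},
    {"linear": [0,-2,15],"twist": 0,"hand": 0.2},
    {"linear": [0,0,8],"twist": 0,"hand": 0.3},
    {"linear": [0,0,0],"twist": 0,"hand": 0.4},
    {"linear": [0,0,0],"twist": 0,"hand": 0.45}
  ]
}}

```text
time_s: 4.37
position: [0.4378, -0.0202, 0.0039]
ee_rot: [180.0, -0.1, 170.0]
force: [-0.1, 0.8, -0.0]
opening: 0.047
grasp_force: 0.0
```

Emit:
{"api": "servo_tool", "payload": {
  "series": [
    {"linear": [0,0,0],"twist": 0,"hand": 0.5},
    {"linear": [0,0,0],"twist": 0,"hand": 0.55},
    {"linear": [0,0,0],"twist": 0,"hand": 0.6},
    {"linear": [0,0,0],"twist": 0,"hand": 0.8},
    {"linear": [0,0,0],"twist": 0,"hand": 1}
  ],
  "grip_force": 20
}}

```text
time_s: 4.78
position: [0.4392, -0.0206, 0.0054]
ee_rot: [-180.0, 0.1, 170.0]
force: [-0.1, 0.7, 2.9]
opening: 0.0357
grasp_force: 21.5
```

Emit:
{"api": "servo_tool", "payload": {
  "series": [
    {"linear": [0,0,-20],"twist": 0,"hand": 1},
    {"linear": [0,0,-35],"twist": 0,"hand": 1},
    {"linear": [0,0,-35],"twist": -0.096,"hand": 1},
    {"linear": [0,0,0],"twist": 0,"hand": 1},
    {"linear": [0,0,0],"twist": 0,"hand": 1}
  ]
}}

```text
time_s: 5.2
position: [0.4398, -0.0209, 0.0965]
ee_rot: [-179.9, 0.3, 175.5]
force: [-0.4, -0.2, -3.1]
opening: 0.0358
grasp_force: 21.0
```

```bash
python3 - <<'E'
from h import *
from workcell import manip
o=manip.get_obs();print(o['position'],o['ee_rot'],o['force'],o['opening'],o['grasp_force'])
t=cam('top0');w=cam('w1');w['fish']=True;s=cam('scene0')
P=lambda x,y:(t,380+(x-300)*110/490,230+y/4)
c0=np.array([.4922,-.2697,0]);a=np.radians(-4.5);ex=np.array([np.cos(a),np.sin(a),0]);ey=np.array([-np.sin(a),np.cos(a),0])
for y in(122,188):
  X=onz(*P(550,y),.028);print('rail edge panel xy',(X-c0)@ex,(X-c0)@ey)
im=w['color'][:,:,::-1];b=cv2.resize(im[210:340,40:240],(800,520),interpolation=cv2.INTER_CUBIC)
cv2.imwrite('pics/c5.png',b)
E
```

```text
[ 0.43984744 -0.02088333  0.09648481] [-179.93782304    0.27931197  175.51288727] [-0.43205503 -0.19748157 -3.10209453] 0.0357835194979006 21.028508841991425
rail edge panel xy 0.018727594763385716 0.0013527340293387085
rail edge panel xy -0.020101240095634212 0.0006603508933806658
```

View pics/c5.png

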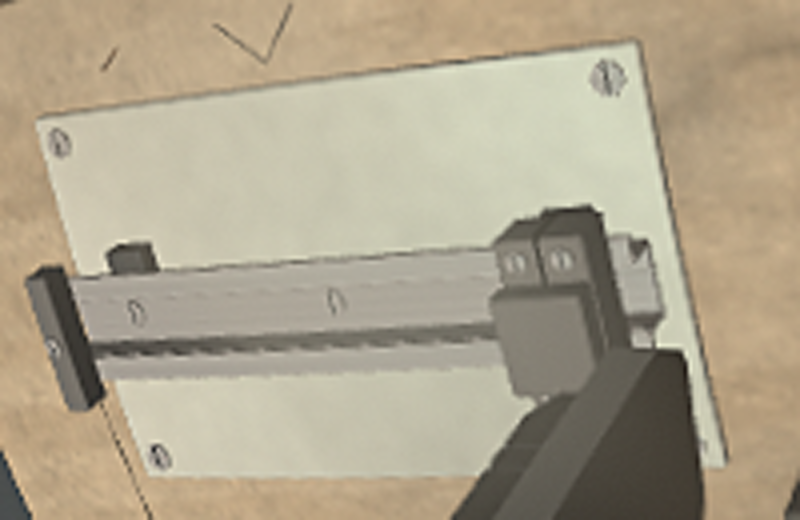

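```bash
python3 - <<'E'
from h import *
w=cam('w1');w['fish']=True
C=lambda x,y,z:onz(w,40+x/4,210+y/4,z)
cs=[C(37,120,.005),C(638,40,.005),C(725,465,.005),C(152,475,.005)]
print(np.round(cs,4)); 
d=cs[1]-cs[0];print('yaw',np.degrees(np.arctan2(-d[0],d[1])),np.linalg.norm(d))
d=cs[2]-cs[1];print('yawx',np.degrees(np.arctan2(d[1],d[0])),np.linalg.norm(d))
mid=(cs[0]+cs[2])/2;print(mid)
a=np.radians(-4.5);ex=np.array([np.cos(a),np.sin(a),0]);ey=np.array([-np.sin(a),np.cos(a),0])
for z in(.025,.028,.031):
  print(z,[np.round(((X-mid)@ex*1000,(X-mid)@ey*1000),1).tolist() for X in(C(180,269,z),C(480,247,z),C(180,377,z),C(480,365,z))])
for xp in (-.0181,): print(mid+xp*ex-.01*ey)
E
```

```text
[[ 0.4201 -0.3697  0.005 ]
 [ 0.436  -0.1529  0.005 ]
 [ 0.5641 -0.164   0.005 ]
 [ 0.5475 -0.3789  0.005 ]]
yaw -4.195535041204296 0.21739849951795268
yawx -4.939534138845062 0.12851038006655893
[ 0.4921027  -0.26686074  0.005     ]
0.025 [[-17.6, -46.9], [-17.7, 59.0], [17.7, -60.8], [17.4, 49.2]]
0.028 [[-18.7, -44.4], [-18.8, 60.6], [16.3, -58.2], [16.0, 50.9]]
0.031 [[-19.8, -41.9], [-19.9, 62.2], [14.9, -55.5], [14.6, 52.6]]
[ 0.4732739 -0.2754098  0.005    ]
```

Emit:
{"api": "servo_tool", "payload": {
  "series": [
    {"linear": [-5.4,-35.7,0],"twist": 0,"hand": 1},
    {"linear": [-5.4,-35.7,0],"twist": 0,"hand": 1},
    {"linear": [-5.4,-35.7,0],"twist": 0,"hand": 1},
    {"linear": [-5.4,-35.7,0],"twist": 0,"hand": 1},
    {"linear": [-5.4,-35.7,0],"twist": 0,"hand": 1}
  ]
}}

```text
time_s: 5.62
position: [0.4495, -0.2009, 0.0918]
ee_rot: [179.9, -0.2, 175.5]
force: [1.9, 0.6, -1.4]
opening: 0.0359
grasp_force: 21.2
```

Emit:
{"api": "servo_tool", "payload": {
  "series": [
    {"linear": [-5.4,-35.7,0],"twist": 0,"hand": 1},
    {"linear": [-5.4,-35.7,0],"twist": 0,"hand": 1},
    {"linear": [0,0,20],"twist": 0,"hand": 1},
    {"linear": [0,0,20],"twist": 0,"hand": 1},
    {"linear": [0,0,12],"twist": 0,"hand": 1}
  ]
}}

```text
time_s: 6.03
position: [0.4537, -0.271, 0.0378]
ee_rot: [179.7, -0.4, 175.4]
force: [0.1, 0.9, -2.3]
opening: 0.0356
grasp_force: 21.3
```

Emit:
{"api": "servo_tool", "payload": {
  "series": [
    {"linear": [0,0,0],"twist": 0,"hand": 1},
    {"linear": [0,0,0],"twist": 0,"hand": 1},
    {"linear": [0,0,0],"twist": 0,"hand": 1}
  ]
}}

```text
time_s: 6.28
position: [0.4568, -0.2722, 0.0426]
ee_rot: [-180.0, 0.0, 175.6]
force: [-0.1, -0.6, -2.1]
opening: 0.0357
grasp_force: 21.3
```

```bash
cat >> h.py <<'E'
def st():
    from workcell import manip
    o=manip.get_obs();p=o['position']-np.array([.4921,-.268,0]);a=np.radians(-4.5)
    ex=np.array([np.cos(a),np.sin(a),0]);ey=np.array([-np.sin(a),np.cos(a),0])
    print('t %.2f panel px %.1f py %.1f z %.2f'%(o['time_s'],p@ex*1e3,p@ey*1e3,p[2]*1e3),'F',np.round(o['force'],1),'M',np.round(o['moment'],2),'g %.1f'%o['grasp_force'],np.round(o['ee_rot'],1))
E
python3 -c "from h import *;st()"
```

```text
t 6.28 panel px -34.9 py -6.9 z 42.61 F [-0.1 -0.6 -2.1] M [-0.01  0.    0.  ] g 21.3 [-180.     0.   175.6]
```

Emit:
{"api": "servo_tool", "payload": {
  "series": [
    {"linear": [0,0,1.5],"twist": 0,"hand": 1},
    {"linear": [0,0,1.5],"twist": 0,"hand": 1},
    {"linear": [0,0,1],"twist": 0,"hand": 1},
    {"linear": [0,0,1],"twist": 0,"hand": 1},
    {"linear": [0,0,0],"twist": 0,"hand": 1}
  ]
}}

```text
time_s: 6.7
position: [0.4567, -0.2724, 0.0376]
ee_rot: [-180.0, 0.0, 175.6]
force: [-0.3, -0.2, -2.6]
opening: 0.0362
grasp_force: 21.4
```

Emit:
{"api": "servo_tool", "payload": {
  "series": [
    {"linear": [0,0,1],"twist": 0,"hand": 1},
    {"linear": [0,0,0.7],"twist": 0,"hand": 1},
    {"linear": [0,0,0],"twist": 0,"hand": 1}
  ]
}}

```text
time_s: 6.95
position: [0.4565, -0.2724, 0.0357]
ee_rot: [180.0, -0.0, 175.5]
force: [0.3, 0.3, -3.4]
opening: 0.0364
grasp_force: 21.4
```

Emit:
{"api": "servo_tool", "payload": {
  "series": [
    {"linear": [0,0,0.8],"twist": 0,"hand": 1},
    {"linear": [0,0,0.7],"twist": 0,"hand": 1},
    {"linear": [0,0,0],"twist": 0,"hand": 1}
  ]
}}

```text
time_s: 7.2
position: [0.4565, -0.2724, 0.0341]
ee_rot: [180.0, -0.0, 175.5]
force: [0.1, -0.6, -2.2]
opening: 0.036
grasp_force: 21.4
```

Emit:
{"api": "servo_tool", "payload": {
  "series": [
    {"linear": [0,0,0.7],"twist": 0,"hand": 1},
    {"linear": [0,0,0.3],"twist": 0,"hand": 1},
    {"linear": [0,0,0],"twist": 0,"hand": 1}
  ]
}}

```text
time_s: 7.45
position: [0.4566, -0.2725, 0.0332]
ee_rot: [180.0, -0.0, 175.5]
force: [0.2, -0.2, -1.8]
opening: 0.0362
grasp_force: 21.4
```

Emit:
{"api": "servo_tool", "payload": {
  "series": [
    {"linear": [0,0,0.7],"twist": 0,"hand": 1},
    {"linear": [0,0,0.3],"twist": 0,"hand": 1},
    {"linear": [0,0,0],"twist": 0,"hand": 1}
  ]
}}

```text
time_s: 7.7
position: [0.4568, -0.2726, 0.0326]
ee_rot: [-180.0, 0.0, 175.5]
force: [-0.6, 0.3, -0.1]
opening: 0.0357
grasp_force: 21.5
```

Emit:
{"api": "servo_tool", "payload": {
  "series": [
    {"linear": [0,0,0.7],"twist": 0,"hand": 1},
    {"linear": [0,0,0.3],"twist": 0,"hand": 1},
    {"linear": [0,0,0],"twist": 0,"hand": 1}
  ]
}}

```text
time_s: 7.95
position: [0.4568, -0.2727, 0.0325]
ee_rot: [180.0, -0.0, 175.6]
force: [-3.3, 3.0, 4.6]
opening: 0.0357
grasp_force: 21.9
```

```bash
python3 -c "from h import *;st()"
```

```text
t 7.95 panel px -34.9 py -7.4 z 32.48 F [-3.3  3.   4.6] M [0.34 0.43 0.05] g 21.9 [180.   -0.  175.6]
```

Emit:
{"api": "servo_tool", "payload": {
  "series": [
    {"linear": [1.8,0,0.8],"twist": 0,"hand": 1},
    {"linear": [1.8,0,0.8],"twist": 0,"hand": 1},
    {"linear": [1.8,0,0.9],"twist": 0,"hand": 1},
    {"linear": [0,0,0],"twist": 0,"hand": 1}
  ]
}}

```text
time_s: 8.28
position: [0.4534, -0.273, 0.031]
ee_rot: [-179.9, 0.3, 175.5]
force: [1.3, 2.3, 4.4]
opening: 0.0361
grasp_force: 19.6
```

```bash
python3 -c "from h import *;st()"
```

```text
t 8.28 panel px -38.2 py -8.0 z 30.96 F [1.3 2.3 4.4] M [ 0.4  -0.44 -0.  ] g 19.6 [-179.9    0.3  175.5]
```

Emit:
{"api": "servo_tool", "payload": {
  "series": [
    {"linear": [1.7,0,1],"twist": 0,"hand": 1},
    {"linear": [1.7,0,1],"twist": 0,"hand": 1},
    {"linear": [1.7,0,1.1],"twist": 0,"hand": 1},
    {"linear": [0,0,0],"twist": 0,"hand": 1}
  ]
}}

```text
time_s: 8.62
position: [0.4483, -0.2727, 0.0282]
ee_rot: [-179.9, 0.3, 175.5]
force: [0.1, 3.1, 7.2]
opening: 0.0358
grasp_force: 20.0
```

Emit:
{"api": "servo_tool", "payload": {
  "series": [
    {"linear": [1.6,0,1.2],"twist": 0,"hand": 1},
    {"linear": [1.6,0,1.2],"twist": 0,"hand": 1},
    {"linear": [0,0,0],"twist": 0,"hand": 1}
  ]
}}

```text
time_s: 8.87
position: [0.4449, -0.2724, 0.0259]
ee_rot: [-179.9, 0.2, 175.5]
force: [-2.1, 3.2, 9.2]
opening: 0.036
grasp_force: 20.2
```

```bash
python3 - <<'E'
from h import *
st();snap('w6','wrist');s=snap('s6','scene')
w=cam('w6')
a=cv2.resize(w['color'][150:390,190:430,::-1],(400,400));b=cv2.resize(s['color'][250:370,330:450,::-1],(400,400),interpolation=cv2.INTER_CUBIC)
cv2.imwrite('pics/c6.png',np.hstack([a,b]))
E
```

```text
t 8.87 panel px -46.7 py -8.1 z 25.94 F [-2.1  3.2  9.2] M [ 0.49 -0.05  0.03] g 20.2 [-179.9    0.2  175.5]
```

View pics/c6.png

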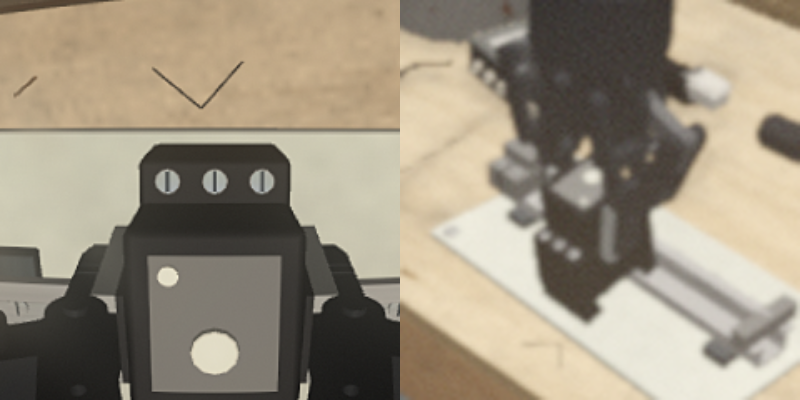

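```bash
cat > tilt.py <<'E'
from h import *
from scipy.optimize import least_squares
def blobs(n,box):
    x0,y0,x1,y1=box;g=cv2.cvtColor(cam(n)['color'],cv2.COLOR_RGB2GRAY)[y0:y1,x0:x1]
    k,_,s,c=cv2.connectedComponentsWithStats((g>150).astype(np.uint8))
    return [(round(c[i][0]+x0,1),round(c[i][1]+y0,1),int(s[i][4])) for i in range(1,k) if 4<s[i][4]<900]
E
python3 - <<'E'
from tilt import *
print(blobs('w1',(303,172,347,240)));print(blobs('w3',(285,200,352,300)));print(blobs('w6',(272,235,365,390)))
E
```

```text
[(np.float64(303.1), np.float64(179.2), 19), (np.float64(345.3), np.float64(180.0), 41), (np.float64(309.6), np.float64(180.0), 8), (np.float64(313.4), np.float64(179.8), 9), (np.float64(322.6), np.float64(180.0), 8), (np.float64(326.1), np.float64(180.0), 10), (np.float64(335.1), np.float64(179.8), 10), (np.float64(338.8), np.float64(180.3), 11), (np.float64(313.4), np.float64(202.3), 27), (np.float64(324.1), np.float64(221.7), 109), (np.float64(312.1), np.float64(230.4), 18), (np.float64(345.5), np.float64(236.2), 13)]
[(np.float64(285.3), np.float64(201.2), 6), (np.float64(349.6), np.float64(203.9), 36), (np.float64(291.3), np.float64(222.8), 35), (np.float64(297.2), np.float64(223.3), 32), (np.float64(316.2), np.float64(223.4), 73), (np.float64(335.5), np.float64(224.2), 39), (np.float64(341.2), np.float64(224.0), 32), (np.float64(294.6), np.float64(270.8), 70)]
[(np.float64(312.4), np.float64(243.6), 304), (np.float64(290.3), np.float64(258.2), 114), (np.float64(318.3), np.float64(258.5), 124), (np.float64(343.2), np.float64(258.5), 62), (np.float64(350.6), np.float64(258.4), 49), (np.float64(290.1), np.float64(315.6), 123), (np.float64(318.3), np.float64(361.5), 577)]
```

```bash
cat >> tilt.py <<'E'
def model():
    w1=cam('w1');w1['fish']=True;w3=cam('w3')
    A=[(311.6,179.9),(324.4,180),(337.1,180),(313.4,202.3)];B=[(294.3,223),(316.2,223.4),(338.2,224),(294.6,270.8)]
    W=[tri((w1,*a),(w3,*b))[0] for a,b in zip(A,B)]
    zl=W[3][2]; W[3]=onz(w1,313.4,202.3,.078) ; W.append(onz(w1,324.1,221.7,.078))
    W=np.array(W);zs=W[:3,2].mean();print('heights',zl,zs)
    a=np.radians(-10.);c=np.array([.4375,-.0205,0]);R=np.array([[np.cos(a),-np.sin(a),0],[np.sin(a),np.cos(a),0],[0,0,1]])
    return (W-c)@R
def fit(n,px,yaw=-4.5):
    c=cam(n);M=model();print(np.round(M*1e3,1).tolist())
    def pose(p):
        a=np.radians(yaw);t=np.radians(p[3]);r=np.radians(p[4])
        Rz=np.array([[np.cos(a),-np.sin(a),0],[np.sin(a),np.cos(a),0],[0,0,1]])
        Ry=np.array([[np.cos(t),0,-np.sin(t)],[0,1,0],[np.sin(t),0,np.cos(t)]])
        Rx=np.array([[1,0,0],[0,np.cos(r),-np.sin(r)],[0,np.sin(r),np.cos(r)]])
        return Rz@Ry@Rx
    f=lambda p:np.concatenate([proj(c,pose(p)@m+p[:3])-q for m,q in zip(M,px)])
    best=min((least_squares(f,[.46,-.27,.03,t0,0]) for t0 in(0,15,25)),key=lambda s:s.cost)
    p=best.x;R=pose(p);print('rms px',np.sqrt(2*best.cost/len(px)/2),'tilt',p[3],'roll',p[4])
    a=np.radians(-4.5);E=np.array([[np.cos(a),np.sin(a),0],[-np.sin(a),np.cos(a),0],[0,0,1]])
    P=lambda m:E@(R@(np.array(m)/1e3)+p[:3]-np.array([.4921,-.268,0]))*1e3
    for k,m in dict(origin=(0,0,0),lip=(-14.5,0,6.5),foot=(21,0,0),grip=(1.5,0,62)).items():print(k,np.round(P(m),1))
E
python3 - <<'E'
from tilt import *
fit('w6',[(290.3,258.3),(318.3,258.5),(347,258.5),(290.1,315.6),(318.3,361.5)])
E
```

```text
heights 0.07736508813581972 0.05018189405293046
[[-24.8, -10.4, 48.7], [-24.8, 0.7, 49.9], [-25.1, 11.6, 52.0], [-10.7, -8.6, 78.0], [5.5, -0.0, 78.0]]
rms px 0.3160705925798177 tilt 11.67536089809887 roll -0.9789005563000122
origin [-36.1  -9.9  23.1]
lip [-51.6  -9.8  26.5]
foot [-15.6  -9.9  27.3]
grip [-47.2  -8.8  84.1]
```

Emit:
{"api": "servo_tool", "payload": {
  "series": [
    {"linear": [1.8,0,1.3],"twist": 0,"hand": 1},
    {"linear": [1.8,0,1.3],"twist": 0,"hand": 1},
    {"linear": [1.8,0,1.4],"twist": 0,"hand": 1},
    {"linear": [0,0,0],"twist": 0,"hand": 1}
  ]
}}

```text
time_s: 9.3
position: [0.4391, -0.2719, 0.0215]
ee_rot: [-179.9, 0.2, 175.5]
force: [-2.1, 2.0, 8.3]
opening: 0.0357
grasp_force: 20.1
```

Emit:
{"api": "servo_tool", "payload": {
  "series": [
    {"linear": [1.8,0,1.4],"twist": 0,"hand": 1},
    {"linear": [1.8,0,1.5],"twist": 0,"hand": 1},
    {"linear": [1.4,0,1.3],"twist": 0,"hand": 1},
    {"linear": [0,0,0],"twist": 0,"hand": 1}
  ]
}}

```text
time_s: 9.63
position: [0.4339, -0.2716, 0.0169]
ee_rot: [-179.9, 0.2, 175.5]
force: [-0.9, 0.5, 6.5]
opening: 0.0356
grasp_force: 19.9
```

```bash
python3 - <<'E'
from tilt import *
st();snap('w7','wrist');print(blobs('w7',(260,220,380,430)))
E
```

```text
t 9.63 panel px -57.7 py -8.1 z 16.95 F [-0.9  0.5  6.5] M [ 0.36 -0.04  0.07] g 19.9 [-179.9    0.2  175.5]
[(np.float64(308.0), np.float64(225.2), 313), (np.float64(266.4), np.float64(266.1), 401), (np.float64(371.7), np.float64(266.7), 473), (np.float64(287.3), np.float64(263.9), 50), (np.float64(294.5), np.float64(264.5), 58), (np.float64(314.9), np.float64(264.1), 57), (np.float64(321.6), np.float64(264.1), 54), (np.float64(342.4), np.float64(264.4), 54), (np.float64(349.6), np.float64(263.9), 48), (np.float64(290.4), np.float64(303.9), 125), (np.float64(378.8), np.float64(332.6), 11), (np.float64(318.4), np.float64(353.0), 647), (np.float64(262.0), np.float64(376.0), 5), (np.float64(318.3), np.float64(397.9), 852)]
```

```bash
python3 - <<'E'
from tilt import *
fit('w7',[(290.8,264.2),(318.2,264.1),(346,264.1),(290.4,303.9),(318.4,353)])
E
```

```text
heights 0.07736508813581972 0.05018189405293046
[[-24.8, -10.4, 48.7], [-24.8, 0.7, 49.9], [-25.1, 11.6, 52.0], [-10.7, -8.6, 78.0], [5.5, -0.0, 78.0]]
rms px 0.40762447880117947 tilt 24.00435764562349 roll -1.2022150656311814
origin [-34.7 -10.2  18.7]
lip [-50.5 -10.1  18.8]
foot [-15.5 -10.2  27.3]
grip [-58.5  -8.9  76. ]
```

Emit:
{"api": "servo_tool", "payload": {
  "series": [
    {"linear": [0,0,-4],"twist": 0,"hand": 1},
    {"linear": [-8,0,0],"twist": 0,"hand": 1},
    {"linear": [-10,0,0],"twist": 0,"hand": 1},
    {"linear": [-8,0,0],"twist": 0,"hand": 1},
    {"linear": [-3,0,0],"twist": 0,"hand": 1}
  ]
}}

```text
time_s: 10.1
position: [0.4631, -0.2732, 0.019]
ee_rot: [-180.0, 0.0, 175.6]
force: [-0.3, 0.5, -1.8]
opening: 0.0356
grasp_force: 20.3
```

Emit:
{"api": "servo_tool", "payload": {
  "series": [
    {"linear": [0,0,0],"twist": 0,"hand": 1},
    {"linear": [0,0,0],"twist": 0,"hand": 1},
    {"linear": [0,0,0],"twist": 0,"hand": 1}
  ]
}}

```text
time_s: 10.35
position: [0.4612, -0.2726, 0.0186]
ee_rot: [180.0, -0.1, 175.6]
force: [-0.1, 0.5, -2.3]
opening: 0.0356
grasp_force: 20.3
```

```bash
python3 - <<'E'
from tilt import *
st();snap('w8','wrist');print([b for b in blobs('w8',(280,250,355,370)) if b[2]>30])
E
```

```text
t 10.35 panel px -30.5 py -7.0 z 18.65 F [-0.1  0.5 -2.3] M [-0.02 -0.03 -0.04] g 20.3 [ 1.800e+02 -1.000e-01  1.756e+02]
[(np.float64(317.0), np.float64(250.5), 150), (np.float64(287.4), np.float64(263.8), 47), (np.float64(294.7), np.float64(264.2), 39), (np.float64(314.7), np.float64(264.0), 41), (np.float64(321.7), np.float64(264.1), 52), (np.float64(342.3), np.float64(264.1), 52), (np.float64(349.6), np.float64(263.7), 46), (np.float64(290.4), np.float64(303.9), 115), (np.float64(318.4), np.float64(353.1), 634)]
```

Emit:
{"api": "servo_tool", "payload": {
  "series": [
    {"linear": [0,0,-2.7],"twist": 0,"hand": 1},
    {"linear": [-2,0,0],"twist": 0,"hand": 1},
    {"linear": [-1.5,0,0],"twist": 0,"hand": 1},
    {"linear": [0,0,0],"twist": 0,"hand": 1}
  ]
}}

```text
time_s: 10.73
position: [0.4654, -0.2734, 0.0221]
ee_rot: [-180.0, 0.0, 175.5]
force: [1.0, 0.8, -1.8]
opening: 0.0358
grasp_force: 20.3
```

Emit:
{"api": "servo_tool", "payload": {
  "series": [
    {"linear": [-1,0,0],"twist": 0,"hand": 1},
    {"linear": [-1,0,0],"twist": 0,"hand": 1},
    {"linear": [0,0,0],"twist": 0,"hand": 1}
  ]
}}

```text
time_s: 10.98
position: [0.4672, -0.2734, 0.0218]
ee_rot: [-180.0, 0.0, 175.5]
force: [0.0, 0.1, -2.1]
opening: 0.036
grasp_force: 20.3
```

Emit:
{"api": "servo_tool", "payload": {
  "series": [
    {"linear": [-1,0,0],"twist": 0,"hand": 1},
    {"linear": [0,0,0],"twist": 0,"hand": 1}
  ]
}}

```text
time_s: 11.15
position: [0.4681, -0.2734, 0.0218]
ee_rot: [180.0, 0.0, 175.5]
force: [0.0, 0.2, -1.7]
opening: 0.0357
grasp_force: 20.3
```

```bash
python3 - <<'E'
from h import *
st()
E
```

```text
t 11.15 panel px -23.5 py -7.3 z 21.79 F [ 0.   0.2 -1.7] M [ 0.01 -0.03  0.06] g 20.3 [180.    0.  175.5]
```

Emit:
{"api": "servo_tool", "payload": {
  "series": [
    {"linear": [-1,0,0],"twist": 0,"hand": 1},
    {"linear": [0,0,0],"twist": 0,"hand": 1}
  ]
}}

```text
time_s: 11.32
position: [0.4691, -0.2735, 0.0218]
ee_rot: [-180.0, 0.0, 175.5]
force: [0.7, 0.1, -2.5]
opening: 0.0357
grasp_force: 20.3
```

Emit:
{"api": "servo_tool", "payload": {
  "series": [
    {"linear": [-1,0,0],"twist": 0,"hand": 1},
    {"linear": [0,0,0],"twist": 0,"hand": 1}
  ]
}}

```text
time_s: 11.48
position: [0.47, -0.2735, 0.0218]
ee_rot: [180.0, -0.0, 175.5]
force: [-0.1, -0.2, -2.1]
opening: 0.0356
grasp_force: 20.3
```

Emit:
{"api": "servo_tool", "payload": {
  "series": [
    {"linear": [-1,0,0],"twist": 0,"hand": 1},
    {"linear": [0,0,0],"twist": 0,"hand": 1}
  ]
}}

```text
time_s: 11.65
position: [0.4703, -0.2735, 0.0217]
ee_rot: [180.0, -0.1, 175.6]
force: [-3.7, -0.8, -1.7]
opening: 0.0358
grasp_force: 20.5
```

```bash
python3 - <<'E'
from h import *
st()
E
```

```text
t 11.65 panel px -21.3 py -7.2 z 21.72 F [-3.7 -0.8 -1.7] M [-0.01  0.54 -0.03] g 20.5 [ 1.800e+02 -1.000e-01  1.756e+02]
```

Emit:
{"api": "servo_tool", "payload": {
  "series": [
    {"linear": [0.5,0,-0.7],"twist": 0,"hand": 1},
    {"linear": [0,0,-0.7],"twist": 0,"hand": 1},
    {"linear": [0,0,0],"twist": 0,"hand": 1}
  ]
}}

```text
time_s: 11.9
position: [0.4701, -0.2734, 0.0226]
ee_rot: [180.0, -0.0, 175.5]
force: [-0.9, -0.8, -4.8]
opening: 0.0358
grasp_force: 21.1
```

```bash
python3 - <<'E'
from h import *
st()
E
```

```text
t 11.90 panel px -21.5 py -7.1 z 22.57 F [-0.9 -0.8 -4.8] M [-0.17  0.13 -0.01] g 21.1 [180.   -0.  175.5]
```

Emit:
{"api": "servo_tool", "payload": {
  "series": [
    {"linear": [0,0,0.5],"twist": 0,"hand": 1},
    {"linear": [-1.9,0,0],"twist": 0,"hand": 1},
    {"linear": [-1.9,0,0],"twist": 0,"hand": 1},
    {"linear": [-1.9,0,0.1],"twist": 0,"hand": 1},
    {"linear": [0,0,0],"twist": 0,"hand": 1}
  ]
}}

```text
time_s: 12.32
position: [0.4762, -0.2739, 0.0228]
ee_rot: [180.0, -0.0, 175.6]
force: [-4.3, 1.4, -0.5]
opening: 0.0357
grasp_force: 21.8
```

Emit:
{"api": "servo_tool", "payload": {
  "series": [
    {"linear": [-1.9,0,0.2],"twist": 0,"hand": 1},
    {"linear": [-1.9,0,0.2],"twist": 0,"hand": 1},
    {"linear": [-1.9,0,0.2],"twist": 0,"hand": 1},
    {"linear": [0,0,0],"twist": 0,"hand": 1}
  ]
}}

```text
time_s: 12.65
position: [0.4821, -0.2744, 0.0219]
ee_rot: [180.0, -0.0, 175.5]
force: [-3.5, 0.4, -1.2]
opening: 0.0358
grasp_force: 21.8
```

```bash
python3 - <<'E'
from tilt import *
st();snap('w9','wrist');print([b for b in blobs('w9',(270,220,365,390)) if b[2]>30])
E
```

```text
t 12.65 panel px -9.5 py -7.2 z 21.91 F [-3.5  0.4 -1.2] M [0.12 0.8  0.04] g 21.8 [180.   -0.  175.5]
[(np.float64(289.9), np.float64(257.4), 105), (np.float64(318.4), np.float64(257.5), 119), (np.float64(346.7), np.float64(257.5), 112), (np.float64(290.0), np.float64(312.3), 126), (np.float64(318.4), np.float64(359.6), 597)]
```

```bash
python3 - <<'E'
from tilt import *
fit('w9',[(289.9,257.4),(318.4,257.5),(346.7,257.5),(290,312.3),(318.4,359.6)])
E
```

```text
heights 0.07736508813581972 0.05018189405293046
[[-24.8, -10.4, 48.7], [-24.8, 0.7, 49.9], [-25.1, 11.6, 52.0], [-10.7, -8.6, 78.0], [5.5, -0.0, 78.0]]
rms px 0.30884966987139884 tilt 13.334904265774549 roll -1.1288077316911627
origin [ 2.  -9.3 20.5]
lip [-13.6  -9.2  23.5]
foot [22.5 -9.3 25.3]
grip [-10.8  -8.1  81.2]
```

Emit:
{"api": "servo_tool", "payload": {
  "series": [
    {"linear": [-1.9,0,0.4],"twist": 0,"hand": 1},
    {"linear": [-1.9,0,0.5],"twist": 0,"hand": 1},
    {"linear": [-1.9,0,0.6],"twist": 0,"hand": 1},
    {"linear": [0,0,0],"twist": 0,"hand": 1}
  ]
}}

```text
time_s: 13.03
position: [0.4872, -0.2749, 0.0207]
ee_rot: [180.0, -0.1, 175.6]
force: [-7.1, 1.6, 2.6]
opening: 0.0356
grasp_force: 22.1
```

Emit:
{"api": "servo_tool", "payload": {
  "series": [
    {"linear": [-1.8,0,0.7],"twist": 0,"hand": 1},
    {"linear": [-1.8,0,0.8],"twist": 0,"hand": 1},
    {"linear": [0,0,0],"twist": 0,"hand": 1}
  ]
}}

```text
time_s: 13.28
position: [0.4916, -0.2752, 0.0195]
ee_rot: [180.0, 0.0, 175.5]
force: [-3.8, 1.6, 0.4]
opening: 0.0357
grasp_force: 22.1
```

```bash
python3 - <<'E'
from tilt import *
st();snap('w10','wrist');print([b for b in blobs('w10',(270,220,365,390)) if b[2]>30])
E
```

```text
t 13.28 panel px 0.1 py -7.3 z 19.47 F [-3.8  1.6  0.4] M [ 0.39  0.88 -0.  ] g 22.1 [180.    0.  175.5]
[(np.float64(309.1), np.float64(225.1), 316), (np.float64(289.0), np.float64(252.9), 116), (np.float64(318.3), np.float64(252.9), 124), (np.float64(344.3), np.float64(252.7), 59), (np.float64(351.8), np.float64(253.1), 56), (np.float64(289.4), np.float64(320.4), 119), (np.float64(318.4), np.float64(364.4), 545)]
```

```bash
python3 - <<'E'
from tilt import *
fit('w10',[(289,252.9),(318.3,252.9),(347.8,252.9),(289.4,320.4),(318.4,364.4)])
E
```

```text
heights 0.07736508813581972 0.05018189405293046
[[-24.8, -10.4, 48.7], [-24.8, 0.7, 49.9], [-25.1, 11.6, 52.0], [-10.7, -8.6, 78.0], [5.5, -0.0, 78.0]]
rms px 0.42912015086795663 tilt 4.479506520450908 roll -1.1503984820134254
origin [ 1.1 -9.4 17.7]
lip [-13.9  -9.2  23. ]
foot [22.  -9.4 19.3]
grip [-2.3 -8.1 79.6]
```

Emit:
{"api": "servo_tool", "payload": {
  "series": [
    {"linear": [-1,0,0.7],"twist": 0,"hand": 1},
    {"linear": [-0.5,0,0.7],"twist": 0,"hand": 1},
    {"linear": [0,0,0],"twist": 0,"hand": 1}
  ]
}}

```text
time_s: 13.58
position: [0.4934, -0.2756, 0.0183]
ee_rot: [-180.0, 0.1, 175.5]
force: [-3.5, 3.2, 4.7]
opening: 0.0361
grasp_force: 22.4
```

```bash
python3 - <<'E'
from tilt import *
st();snap('w11','wrist');print([b for b in blobs('w11',(270,220,365,390)) if b[2]>30])
E
```

```text
t 13.58 panel px 1.9 py -7.5 z 18.30 F [-3.5  3.2  4.7] M [ 0.49  0.79 -0.06] g 22.4 [-1.800e+02  1.000e-01  1.755e+02]
[(np.float64(273.2), np.float64(227.0), 125), (np.float64(361.8), np.float64(224.8), 64), (np.float64(285.0), np.float64(252.4), 62), (np.float64(292.6), np.float64(252.6), 57), (np.float64(314.8), np.float64(252.5), 66), (np.float64(322.3), np.float64(252.5), 60), (np.float64(344.3), np.float64(252.5), 57), (np.float64(352.0), np.float64(252.6), 61), (np.float64(289.3), np.float64(322.3), 119), (np.float64(318.3), np.float64(365.7), 535)]
```

Emit:
{"api": "servo_tool", "payload": {
  "series": [
    {"linear": [-0.8,0,0.8],"twist": 0,"hand": 1},
    {"linear": [-0.5,0,0.8],"twist": 0,"hand": 1},
    {"linear": [0,0,0],"twist": 0,"hand": 1}
  ]
}}

```text
time_s: 13.88
position: [0.4953, -0.2759, 0.0171]
ee_rot: [-180.0, 0.2, 175.5]
force: [-2.8, 3.0, 6.6]
opening: 0.0357
grasp_force: 22.6
```

Emit:
{"api": "servo_tool", "payload": {
  "series": [
    {"linear": [-0.5,0,0.8],"twist": 0,"hand": 1},
    {"linear": [0,0,0.7],"twist": 0,"hand": 1},
    {"linear": [0,0,0],"twist": 0,"hand": 1}
  ]
}}

```text
time_s: 14.13
position: [0.4955, -0.2759, 0.017]
ee_rot: [-180.0, 0.1, 175.5]
force: [-6.0, 4.9, 13.7]
opening: 0.0361
grasp_force: 23.5
```

```bash
python3 - <<'E'
from tilt import *
st();snap('w12','wrist');b=[b for b in blobs('w12',(270,235,365,390)) if b[2]>30];print(b)
E
```

```text
t 14.13 panel px 4.0 py -7.6 z 17.02 F [-6.   4.9 13.7] M [ 0.87  1.22 -0.05] g 23.5 [-1.800e+02  1.000e-01  1.755e+02]
[(np.float64(284.2), np.float64(252.1), 56), (np.float64(292.1), np.float64(252.3), 62), (np.float64(314.8), np.float64(252.4), 65), (np.float64(322.2), np.float64(252.3), 60), (np.float64(344.8), np.float64(252.2), 62), (np.float64(352.7), np.float64(252.2), 53), (np.float64(289.1), np.float64(325.3), 114), (np.float64(318.4), np.float64(367.6), 514)]
```

```bash
python3 - <<'E'
from tilt import *
fit('w12',[(288.2,252.2),(318.5,252.3),(348.7,252.2),(289.1,325.3),(318.4,367.6)])
E
```

```text
heights 0.07736508813581972 0.05018189405293046
[[-24.8, -10.4, 48.7], [-24.8, 0.7, 49.9], [-25.1, 11.6, 52.0], [-10.7, -8.6, 78.0], [5.5, -0.0, 78.0]]
rms px 0.47529708330402365 tilt 0.9786003128392896 roll -1.2145185832289331
origin [ 0.6 -9.7 16.5]
lip [-14.   -9.6  22.7]
foot [21.6 -9.7 16.8]
grip [ 1.1 -8.4 78.5]
```

Emit:
{"api": "servo_tool", "payload": {
  "series": [
    {"linear": [0.5,0,-1.5],"twist": 0,"hand": 1},
    {"linear": [0,0,0],"twist": 0,"hand": 0.4},
    {"linear": [0,0,0],"twist": 0,"hand": 0.3},
    {"linear": [0,0,0],"twist": 0,"hand": 0.3},
    {"linear": [0,0,0],"twist": 0,"hand": 0.3}
  ]
}}

```text
time_s: 14.6
position: [0.4942, -0.2757, 0.0158]
ee_rot: [-180.0, 0.0, 175.5]
force: [-0.9, -0.4, 0.2]
opening: 0.0598
grasp_force: 0.0
```

```bash
python3 - <<'E'
from tilt import *
st();snap('w13','wrist');b=[b for b in blobs('w13',(270,235,365,390)) if b[2]>30];print(b)
E
```

```text
t 14.60 panel px 2.7 py -7.5 z 15.78 F [-0.9 -0.4  0.2] M [-0.08  0.01  0.01] g 0.0 [-180.     0.   175.5]
[(np.float64(321.5), np.float64(256.8), 57), (np.float64(283.2), np.float64(256.7), 58), (np.float64(291.2), np.float64(256.8), 63), (np.float64(313.7), np.float64(256.9), 63), (np.float64(343.8), np.float64(256.8), 60), (np.float64(351.9), np.float64(256.7), 58), (np.float64(288.2), np.float64(330.8), 114), (np.float64(317.5), np.float64(372.8), 518)]
```

```bash
python3 - <<'E'
from tilt import *
fit('w13',[(287.2,256.8),(317.6,256.9),(347.9,256.8),(288.2,330.8),(317.5,372.8)])
E
```

```text
heights 0.07736508813581972 0.05018189405293046
[[-24.8, -10.4, 48.7], [-24.8, 0.7, 49.9], [-25.1, 11.6, 52.0], [-10.7, -8.6, 78.0], [5.5, -0.0, 78.0]]
rms px 0.4701031289541567 tilt 1.04719827356567 roll -1.3388989458666134
origin [  0.8 -10.   16.3]
lip [-13.8  -9.9  22.5]
foot [ 21.8 -10.   16.7]
grip [ 1.2 -8.6 78.3]
```

Emit:
{"api": "servo_tool", "payload": {
  "series": [
    {"linear": [0,0,-20],"twist": 0,"hand": 0.3},
    {"linear": [0,0,-30],"twist": 0,"hand": 0.3},
    {"linear": [-5,0,-10],"twist": 0,"hand": 0.6},
    {"linear": [-5,0,0],"twist": 0,"hand": 1},
    {"linear": [0,0,0],"twist": 0,"hand": 1}
  ]
}}

```text
time_s: 15.07
position: [0.5053, -0.2768, 0.0765]
ee_rot: [-179.9, 0.1, 175.6]
force: [0.4, -0.1, -1.3]
opening: 0.024
grasp_force: 0.0
```

Emit:
{"api": "servo_tool", "payload": {
  "series": [
    {"linear": [0,0,0],"twist": 0,"hand": 1},
    {"linear": [0,0,0],"twist": 0,"hand": 1},
    {"linear": [0,0,0],"twist": 0,"hand": 1}
  ]
}}

```text
time_s: 15.32
position: [0.5029, -0.2754, 0.0742]
ee_rot: [179.9, -0.2, 175.5]
force: [-0.2, 0.6, 0.2]
opening: 0.0002
grasp_force: 0.0
```

```bash
python3 - <<'E'
from h import *
st()
E
```

```text
t 15.32 panel px 11.4 py -6.5 z 74.16 F [-0.2  0.6  0.2] M [-0.01  0.04 -0.  ] g 0.0 [179.9  -0.2 175.5]
```

Emit:
{"api": "servo_tool", "payload": {
  "series": [
    {"linear": [-2,-2,6],"twist": 0,"hand": 1},
    {"linear": [0,0,4],"twist": 0,"hand": 1},
    {"linear": [0,0,2],"twist": 0,"hand": 1},
    {"linear": [0,0,1],"twist": 0,"hand": 1},
    {"linear": [0,0,0],"twist": 0,"hand": 1}
  ]
}}

```text
time_s: 15.73
position: [0.5054, -0.2781, 0.0623]
ee_rot: [180.0, -0.1, 175.5]
force: [-0.1, 0.3, 0.1]
opening: 0.0004
grasp_force: 0.0
```

Emit:
{"api": "servo_tool", "payload": {
  "series": [
    {"linear": [0,0,1],"twist": 0,"hand": 1},
    {"linear": [0,0,1],"twist": 0,"hand": 1},
    {"linear": [0,0,0],"twist": 0,"hand": 1}
  ]
}}

```text
time_s: 15.98
position: [0.5057, -0.2783, 0.061]
ee_rot: [-180.0, 0.0, 175.5]
force: [0.1, -0.4, 0.8]
opening: -0.0001
grasp_force: 0.0
```

Emit:
{"api": "servo_tool", "payload": {
  "series": [
    {"linear": [0,0,1],"twist": 0,"hand": 1},
    {"linear": [0,0,1],"twist": 0,"hand": 1},
    {"linear": [0,0,0],"twist": 0,"hand": 1}
  ]
}}

```text
time_s: 16.23
position: [0.5056, -0.2783, 0.0589]
ee_rot: [180.0, -0.0, 175.5]
force: [-0.3, -0.0, -0.3]
opening: -0.0004
grasp_force: 0.0
```

Emit:
{"api": "servo_tool", "payload": {
  "series": [
    {"linear": [0,0,1],"twist": 0,"hand": 1},
    {"linear": [0,0,1],"twist": 0,"hand": 1},
    {"linear": [0,0,0],"twist": 0,"hand": 1}
  ]
}}

```text
time_s: 16.48
position: [0.5065, -0.2787, 0.0583]
ee_rot: [-180.0, 0.1, 175.5]
force: [-1.3, 1.0, 4.9]
opening: 0.0
grasp_force: 2.5
```

Emit:
{"api": "servo_tool", "payload": {
  "series": [
    {"linear": [0,0,1],"twist": 0,"hand": 1},
    {"linear": [0,0,0.5],"twist": 0,"hand": 1},
    {"linear": [0,0,0],"twist": 0,"hand": 1}
  ]
}}

```text
time_s: 16.73
position: [0.5074, -0.2792, 0.0584]
ee_rot: [-179.9, 0.2, 175.5]
force: [-0.8, 2.8, 8.4]
opening: -0.0004
grasp_force: 4.6
```

Emit:
{"api": "servo_tool", "payload": {
  "series": [
    {"linear": [0,0,0.5],"twist": 0,"hand": 1},
    {"linear": [0,0,0.5],"twist": 0,"hand": 1},
    {"linear": [0,0,0],"twist": 0,"hand": 1}
  ]
}}

```text
time_s: 16.98
position: [0.508, -0.2795, 0.0584]
ee_rot: [-179.9, 0.3, 175.5]
force: [-1.9, 3.0, 12.2]
opening: 0.0002
grasp_force: 6.0
```

Emit:
{"api": "servo_tool", "payload": {
  "series": [
    {"linear": [0,0,-5],"twist": 0,"hand": 1},
    {"linear": [0,0,-20],"twist": 0,"hand": 1},
    {"linear": [-15,0,-30],"twist": 0,"hand": 1},
    {"linear": [-15,0,-20],"twist": 0,"hand": 1},
    {"linear": [0,0,0],"twist": 0,"hand": 1}
  ]
}}

```text
time_s: 17.4
position: [0.5401, -0.2831, 0.1356]
ee_rot: [-179.7, 0.6, 175.6]
force: [0.2, -0.6, 0.6]
opening: -0.0002
grasp_force: 0.0
```

Emit:
{"api": "servo_tool", "payload": {
  "series": [
    {"linear": [0,0,0],"twist": 0,"hand": 1},
    {"linear": [0,0,0],"twist": 0,"hand": 1},
    {"linear": [0,0,0],"twist": 0,"hand": 1}
  ]
}}

```text
time_s: 17.65
position: [0.534, -0.2798, 0.1272]
ee_rot: [179.9, -0.2, 175.5]
force: [-0.2, -0.3, -0.1]
opening: 0.0002
grasp_force: 0.0
```

```bash
python3 - <<'E'
from tilt import *
st();w=snap('w14','wrist');s=snap('s14','scene');t=snap('t14','top')
a=cv2.resize(w['color'][100:340,200:440,::-1],(400,400));b=cv2.resize(s['color'][270:370,330:450,::-1],(400,333),interpolation=cv2.INTER_CUBIC)
im=np.zeros((600,800,3),np.uint8);im[:400,:400]=a;im[:333,400:]=b
im[400:,:]=cv2.resize(t['color'][240:300,380:490,::-1],(366,200)).repeat(1,0)[:, :366] if 0 else cv2.resize(t['color'][238:298,320:560,::-1],(800,200))
cv2.imwrite('pics/c7.png',im)
print([b for b in blobs('w14',(250,100,390,340)) if b[2]>20])
E
```

```text
t 17.65 panel px 42.7 py -8.4 z 127.24 F [-0.2 -0.3 -0.1] M [0.04 0.   0.02] g 0.0 [179.9  -0.2 175.5]
[(np.float64(319.2), np.float64(137.3), 37), (np.float64(336.6), np.float64(137.4), 39), (np.float64(268.5), np.float64(167.2), 801), (np.float64(370.6), np.float64(167.2), 804), (np.float64(303.4), np.float64(162.9), 45), (np.float64(319.5), np.float64(190.9), 222), (np.float64(385.1), np.float64(282.7), 255), (np.float64(310.0), np.float64(329.6), 32), (np.float64(326.4), np.float64(329.3), 34)]
```

View pics/c7.png

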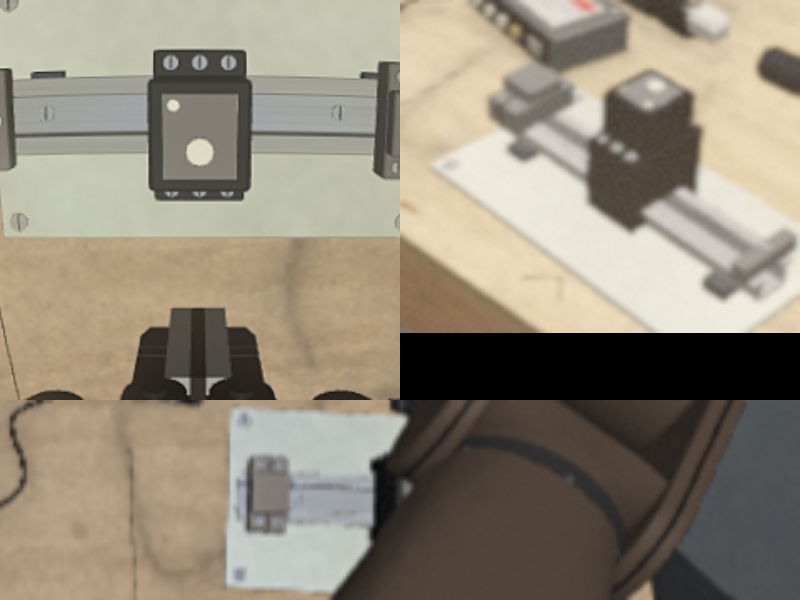

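```bash
python3 -c "from workcell import manip;print(manip.sign_off())"
```

```text
the job is handed in; nothing more can be done
None
```

The relay module is clipped onto the free stretch of the rail, level to within about 1°, square and released. It did not give under a 12 N press, and the job was handed in at about 18 s. The foot's click was inferred from that and the seated height, not seen.

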